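# Roll the conveyor roller into its V-rest

### The job

Push the blue conveyor roller by its side with the fingertips so that it rolls along the bench, up the ramp of the V-rest and drops into the valley, lying square along it with neither end sticking out of the rest. Do not lift, carry or stand up the roller, and leave the bottle, tape roll and orange spool where they stand; finish with the hand clear.

Things in the scene. Friction and masses are not known exactly. Their poses are not given: they have to be found in the camera images.
- roller: Loose conveyor roller, about 0.3 kg: blue cylinder 40 mm across, 140 mm long, with a steel journal (16 mm across, 15 mm long) at each end. Origin at its centre, x along its axis; y and z turn as it rolls. Starts either side of the rest, 170-210 mm from the valley line, within 0.2 rad of parallel. Smooth hard plastic (friction 0.35): slips on a pushing finger, rolls back down a ramp.
- rest: Fixed V-rest, 220 mm long (x), 184 mm across (y), alike both sides: aluminium ramps rise from the bench 92 mm either side of the middle line to lips 13.9 mm high, 17 mm either side of it; between them black 35-degree flanks form a valley along x, bottom 2 mm above the bench. No end walls. Origin at its middle, at bench height, z up; turned up to 0.2 rad from the world axes.
- seat (a point): Where the centre of the roller lies once seated: 26.4 mm above the bench over the middle of the valley; axes as the rest's, x along the valley.
- bottle: Loose white flux bottle, 54 mm in diameter, 130 mm tall, steel cap, standing on the other side of the rest from the roller, 170 to 210 mm from the valley line. Origin at the centre of its underside. To be left alone.
- tape: Loose roll of yellow and black striped tape, 68 mm in diameter, 40 mm high, standing on its flat side beyond the rest as seen from the robot. Origin at the centre of its underside. To be left alone.
- spool: Loose orange flanged spool, 56 mm in diameter, 46 mm high, standing on end beyond the rest as seen from the robot. Origin at the centre of its underside. To be left alone.
Things that resemble listed ones, but are neither listed nor needed, are in the scene too. Of the things like the roller, leave any that is yellow; of the rest the smaller one is meant.

How it is judged:
On the way:
1. the roller turns over as it rolls towards the rest (turned by more than about 115 degrees while more than 40 mm from the valley line) (angle between roller's own z axis and vertical above 2 rad and (y of roller in the frame of seat above 0.04 m or y of roller in the frame of seat below -0.04 m) and horizontal distance between roller and seat below 0.22 m), for 0.02 s.
At the end, for the whole second after the job is handed in: The roller lies at rest in the valley: its centre within 5 mm across, 4 mm in height and 25 mm along the valley of the seat (so neither end passes the rest's), its axis within 0.05 rad of the valley; bottle, tape roll and spool within 20 mm of where they stood (y of roller in the frame of seat between -0.005 and 0.005 m and x of roller in the frame of seat between -0.025 and 0.025 m and z of roller in the frame of seat between -0.004 and 0.004 m and angle between the x axis of roller and the x axis of seat, either way round below 0.05 rad and linear speed of roller below 0.01 m/s and distance of each of bottle, tape, spool from where it was at the start of the episode below 0.02 m); the robot touches nothing.
It fails at once if the roller is lifted (its centre more than 50 mm above the bench; rolling over the lip brings it to 34 mm) (height (world z) of roller above 0.05 m).
It fails at once if the roller is tipped up on end by more than about 20 degrees (not (angle between roller's own x axis and vertical between 1.22 and 1.92 rad)).
It fails at once if the bottle is pushed away or knocked over (more than 20 mm or 0.3 rad) (distance of bottle from where it was at the start of the episode above 0.02 m or angle between bottle's own z axis and vertical above 0.3 rad).
It fails at once if the tape roll is pushed away or knocked over (more than 20 mm or 0.3 rad) (distance of tape from where it was at the start of the episode above 0.02 m or angle between tape's own z axis and vertical above 0.3 rad).
It fails at once if the orange spool is pushed away or knocked over (more than 20 mm or 0.3 rad) (distance of spool from where it was at the start of the episode above 0.02 m or angle between spool's own z axis and vertical above 0.3 rad).
It also fails if it takes over 54 s, if anything falls off the work surface, if the arm or the gripper's body presses on something with over 40 N, if the wrist force passes 120 N, or if a joint passes its speed limit or range.

### The arm

A 6-joint arm with a two-finger parallel gripper is mounted at the origin on the work surface. World frame = base frame: x ahead of the robot, y to its left, z up, the work surface at z = 0. Lengths are in m, angles in rad, forces in N, time in s.
With the tool pointing down it reaches from about 0.35 to 0.875 m from the base axis. Payload 4.2 kg.
Tool frame: the origin (TCP) lies on the centre line of the jaws, within the pads' length; the fingertips stand 22 mm ahead of it and the grasp point (between the pads) lies 3 mm ahead of it; z points along the fingers, y is the line along which they close (so a half turn about z gives the same grasp; the last joint's range is limited). The gripper opens to 87 mm and grips with 3 to 60 N. Pads are 19 mm wide; open, the fingers measure 117 mm over their backs; the gripper's body (75 mm by 190 mm) begins 51 mm behind the grasp point.
Start: joints at [-0.996, 0.385, 0.008, 0, -1.194, -0.259], TCP at [0.194, -0.594, 0.245] pointing down, gripper open.
Joint ranges: [-3.14, 3.14], [-1.21, 2.06], [-1.07, 1.41], [-3.16, 2.05], [-2.99, -0.16], [-3.1, 3.1]. Speed limits (rad/s): [2.79, 2.79, 3.14, 3.14, 3.14, 3.14].

### API

Orientations are given as a unit quaternion [x, y, z, w].
In Python, from workcell import * gives the robot as it stands.
- The arm moves only by the shell command python3 -m creep 'ROWS'. ROWS is JSON, a list of rows, each a list of 7 numbers: the shift along the tool's x, y, z in mm, then the turn, a rotation vector about the tool's x, y, z in degrees, then the finger opening in mm, from 0 to 87. In form: [[x, y, z, ax, ay, az, gripper], ...]. A call has 1 to 8 rows; each row shifts and turns the commanded pose from where the row before left it, along the tool's axes as they then stand; what a row does not reach is not made up. A row lasts 1/10 s, in which the tool goes at most 50 mm and 8.59 degrees, less where a joint would pass 70% of its speed; a pose out of reach is approached as far as the arm can. A call with a gripper value outside its range is refused whole. The fingers move at their own pace and stop on an object; the grip force is fixed at half the most. Time passes only in rows, so rows that do not move let the fingers close. It gives the time, the measured TCP pose, the force, the opening and the grip force at its end, in the units of the state.
- get_obs(): the state, without advancing time (a new reading comes with each control period).
- grab_frame(name): name is "scene" or "top" or "wrist"; returns a dict with "img" (400x640x3 uint8, blue, green, red), "z_map" (400x640 float32, m along the optical axis (not along the pixel's ray), 0 where there is no reading), "fov_y" (degrees; the focal length in pixels is half the picture's height over the tangent of half this angle, whatever the lens; pixels are square), "cx", "cy" (the principal point, pixels), "R" (3x3) and "t" (3): a world point X has camera coordinates R X + t; the wrist camera has in their place "hand_eye" (4x4, takes a point from camera to tool coordinates, whose origin is the TCP and whose axes are the flange's). Camera axes: x right, y down, z forward; pixel columns grow to the right and rows downward; lengths in m; the calibration is good to about 2 mm. A picture is of the moment at which its call begins: read the wrist's pose just before it.
- sign_off(): hands the job in; it is judged then, once.
The state is a dict: "clock": time; "qpos": joint angles; "qd": joint speeds; "effort": joint torques, N m; "tool_pos": TCP position; "orientation": TCP orientation; "contact_force": force on the tool from outside, world axes, zero at the start; "torque": the same for the moment, N m; "width": finger opening in m; "grip_force": force on a finger pad.
Only numpy, scipy, OpenCV 4.12 (cv2) and the standard library are available. Lean on these libraries where they do the work, as an engineer would, in place of code of your own. Each camera call takes 0.05 s, during which the arm holds its last target. There are 200 camera calls.

## Working session

There is one attempt and no reset: what is moved stays moved. The work goes in short steps, Python scripts to look and compute and a shell command to move; the robot and the scene stay as the last step left them, time stands still between calls to the robot, and variables do not carry over. Pictures are saved under pics/ and viewed, at most 10 in all, crops included, and the job is handed in when it is done.

```bash
mkdir -p pics; cat > h.py <<'E'
from workcell import *
import numpy as np, cv2
def cam(f):
    h=f["img"].shape[0]; fl=h/2/np.tan(np.radians(f["fov_y"])/2)
    return fl,f["cx"],f["cy"]
def ray(f,u,v,z):
    fl,cx,cy=cam(f); R=np.array(f["R"]);t=np.array(f["t"])
    c=-R.T@t; d=R.T@np.array([(u-cx)/fl,(v-cy)/fl,1]); return c+d*(z-c[2])/d[2]
def cloud(f):
    fl,cx,cy=cam(f); R=np.array(f["R"]);t=np.array(f["t"]); z=f["z_map"]
    v,u=np.mgrid[:z.shape[0],:z.shape[1]]
    P=np.stack([(u-cx)/fl*z,(v-cy)/fl*z,z],-1); return (P-t)@R
E
python3 - <<'E'
from h import *
o=get_obs(); print(o)
for n in("top","scene"):
    f=grab_frame(n); cv2.imwrite(f"pics/{n}0.png",f["img"]); print(n,f["fov_y"],f["cx"],f["cy"],f["R"],f["t"],(f["z_map"]>0).mean())
E
```

```text
{'clock': 0.0, 'qpos': array([-9.96393242e-01,  3.85557655e-01,  6.64085357e-03, -5.03541848e-04,
       -1.19396494e+00, -2.58541545e-01]), 'qd': array([-0.001812  ,  0.00041781,  0.00165187, -0.00113596, -0.00016723,
        0.00180676]), 'effort': array([ 5.49034917e-05, -3.90668643e+01,  1.87406123e+01,  4.21982512e+00,
        1.10319135e-02, -2.17395395e-04]), 'tool_pos': array([ 0.19396889, -0.59357056,  0.24346407]), 'orientation': array([-1.57183242e-01,  9.87568877e-01,  1.04824313e-03, -2.07807206e-04]), 'contact_force': array([-0.08297439,  0.05288919,  0.48049665]), 'torque': array([ 0.01249321, -0.02116777, -0.02119254]), 'grip_force': 0.0, 'width': 0.08715959384514249}
top 55.01656069191022 323.1589159777305 196.90081703851925 [[ 0.01050254 -0.99987384  0.01191642]
 [-0.99131581 -0.01197338 -0.13095646]
 [ 0.13108262 -0.01043756 -0.9913165 ]] [-0.0886849   0.56330093  0.86458236] 0.9959921875
scene 55.19624535068735 314.149587382423 200.33414551155002 [[-0.52976486  0.84798565 -0.01641714]
 [ 0.65073486  0.39396902 -0.64910134]
 [-0.54396077 -0.35455429 -0.76052477]] [ 0.35628594 -0.31232691  1.1120273 ] 0.99583203125
```

View pics/top0.png

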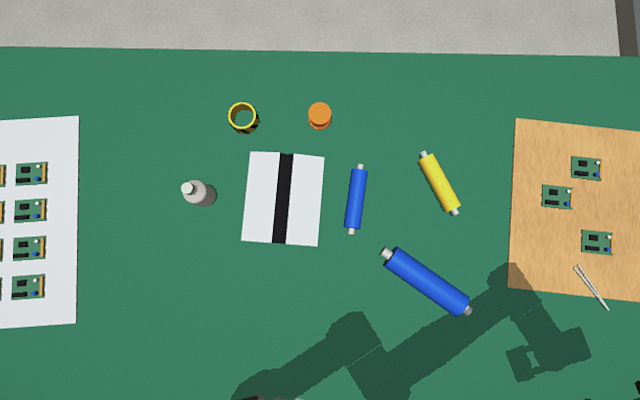

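View pics/scene0.png

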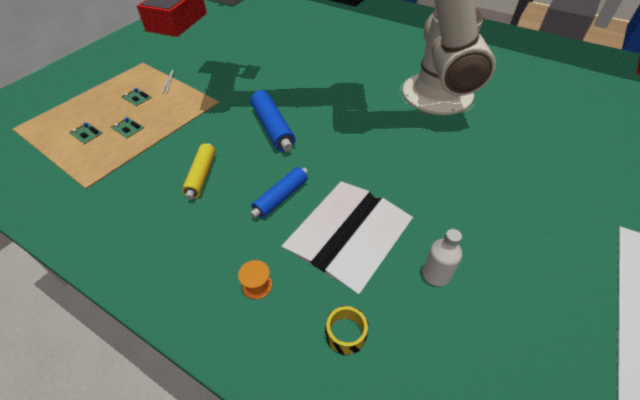

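The top view shows the small blue roller at (356,199), with the large blue and yellow decoys at (425,280) and (438,183). The rest is centred near (283,198), the bottle is at (199,192), the tape at (243,117) and the spool at (320,116). The scene view shows the same layout.

```bash
cat >> h.py <<'E'
def axis2(P):
    (c,s,a)=cv2.minAreaRect((P*1000).astype(np.float32)); b=cv2.boxPoints((c,s,a))
    e=[b[1]-b[0],b[2]-b[1]]; L=max(e,key=np.linalg.norm)
    if L[0]<0: L=-L
    return np.array(c)/1000,np.degrees(np.arctan2(L[1],L[0])),s
def measure(f, blue=True):
    hsv=cv2.cvtColor(f["img"],cv2.COLOR_BGR2HSV)
    out={}
    def comps(m,lo,hi,amin):
        n,l,st,ce=cv2.connectedComponentsWithStats(m.astype(np.uint8))
        return [(l==i,st[i],ce[i]) for i in range(1,n) if st[i,4]>amin and lo[0]<ce[i][0]<hi[0] and lo[1]<ce[i][1]<hi[1]]
    def planes(m,z): 
        v,u=np.nonzero(m); return np.array([ray(f,a,b,z)[:2] for a,b in zip(u,v)])
    for m,s,c in comps(cv2.inRange(hsv,(105,120,60),(130,255,255))>0,(200,100),(400,240),300):
        out["roller"]=axis2(planes(m,0.02)); out["roller_top"]=axis2(planes(m,0.03)); P=cloud(f)[m]; out["rz"]=np.percentile(P[:,2],95)
    for m,s,c in comps((hsv[...,2]<50),(255,170),(310,230),300):
        out["valley"]=axis2(planes(m,0.012))
    for m,s,c in comps((hsv[...,1]<40)&(hsv[...,2]>170),(230,140),(340,250),1000):
        P=planes(m,0.005); out["ramp%d"%c[0]]=axis2(P)
    return out
E
python3 - <<'E'
from h import *
f=grab_frame("top"); o=measure(f)
for k,v in o.items(): print(k,v)
vc,va,_=o["valley"]; rc,ra,_=o["roller"]
a=np.radians(va); R=np.array([[np.cos(a),np.sin(a)],[-np.sin(a),np.cos(a)]])
print("roller in rest",R@(rc-vc),ra-va)
p=get_obs(); from scipy.spatial.transform import Rotation as Ro
print(Ro.from_quat(p["orientation"]).as_matrix())
E
```

```text
roller (array([ 0.56550037, -0.1595755 ]), np.float32(-7.8828464), (39.289024353027344, 144.59046936035156))
roller_top (array([ 0.56419   , -0.15862506]), np.float32(-7.882854), (38.85818099975586, 143.00485229492188))
rz 0.042526367367818986
valley (array([0.56551843, 0.01622371]), np.float32(-3.7592914), (30.74433135986328, 217.52244567871094))
ramp260 (array([0.57036633, 0.07011493]), np.float32(-3.8285065), (73.82466888427734, 222.63876342773438))
ramp304 (array([ 0.56282178, -0.0386204 ]), np.float32(-3.8894873), (76.2773208618164, 222.1644287109375))
roller in rest [ 0.01150824 -0.17542213] -4.123555
[[-9.50597089e-01 -3.10426831e-01 -5.97365556e-04]
 [-3.10427392e-01  9.50595859e-01  1.53197006e-03]
 [ 9.22886140e-05  1.64172491e-03 -9.99998648e-01]]
```

```bash
python3 -m creep '[[-38.8,20.2,0,0,0,0,87],[-38.8,20.2,0,0,0,0,87],[-38.8,20.2,0,0,0,0,87],[-38.8,20.2,0,0,0,0,87],[-38.8,20.2,0,0,0,0,87],[-38.8,20.2,0,0,0,0,87],[-38.8,20.2,0,0,0,0,87],[-38.8,20.2,0,0,0,0,87]]'
python3 -m creep '[[-38.8,20.2,0,0,0,0,87],[-38.8,20.2,0,0,0,0,87],[-38.8,20.2,0,0,0,0,87],[-38.8,20.2,0,0,0,0,87],[0,0,0,0,0,-8.5,87],[0,0,0,0,0,-8.5,87],[0,0,0,0,0,-8.5,87],[0,0,0,0,0,-8.5,87]]'
python3 -m creep '[[0,0,0,0,0,-8.5,87],[0,0,0,0,0,-8.5,87],[0,0,0,0,0,-8.5,87],[0,0,0,0,0,-8.5,87],[0,0,0,0,0,0,87],[0,0,0,0,0,0,87]]'
cat >> h.py <<'E'
from scipy.spatial.transform import Rotation as Ro
C=np.array([0.566,0.016]); A=np.radians(-3.83)
RR=np.array([[np.cos(A),np.sin(A)],[-np.sin(A),np.cos(A)]])
def status(n):
    p=get_obs(); M=Ro.from_quat(p["orientation"]).as_matrix()
    print("t",p["clock"],"tcp rest mm",(RR@(p["tool_pos"][:2]-C)*1000).round(1),"tip z",(p["tool_pos"][2]*1000+22*M[2,2]).round(1),"tool-y yaw vs rest",(np.degrees(np.arctan2(M[1,1],M[0,1])-A)).round(2),"zaxis",M[:,2].round(3),"F",p["contact_force"].round(1))
    f=grab_frame("top"); cv2.imwrite(f"pics/{n}.png",f["img"]); o=measure(f)
    for k in("roller","roller_top"):
        if k in o: print(k,(RR@(o[k][0]-C)*1000).round(1),(o[k][1]-np.degrees(A)).round(2),o[k][2],o["rz"])
E
python3 -c "
from h import *
status('a1')"
```

```text
clock: 0.95
tool_pos: [0.4399, -0.3425, 0.2444]
orientation: [-0.157, 0.988, 0.0, -0.0]
contact_force: [0.7, -0.4, 0.9]
width: 0.0869
grip_force: 0.0
clock: 1.75
tool_pos: [0.5613, -0.2187, 0.244]
orientation: [-0.442, 0.897, 0.0, -0.0]
contact_force: [-0.5, 0.8, 0.8]
width: 0.0867
grip_force: 0.0
clock: 2.35
tool_pos: [0.5613, -0.219, 0.2443]
orientation: [-0.681, 0.732, 0.0, -0.0]
contact_force: [1.3, -0.1, -0.2]
width: 0.0872
grip_force: 0.0
t 2.35 tcp rest mm [  11.  -234.8] tip z 222.3 tool-y yaw vs rest 179.74 zaxis [-0.001  0.    -1.   ] F [ 1.3 -0.1 -0.2]
roller [  11.4 -175.5] -4.14 (38.986759185791016, 144.9864959716797) 0.0424534918555665
roller_top [  10.  -174.6] -4.14 (38.55923843383789, 143.3965301513672) 0.0424534918555665
```

View pics/a1.png

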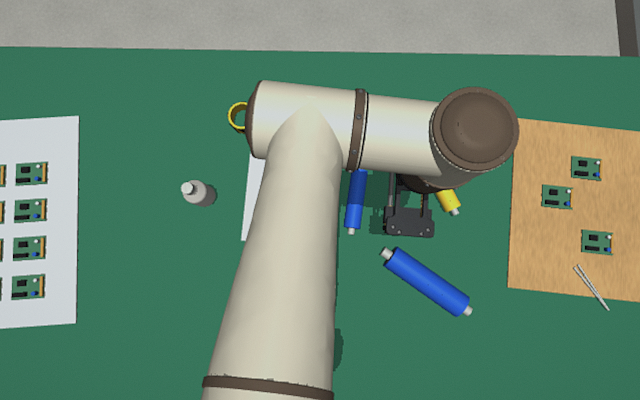

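```bash
python3 -m creep '[[0,0,40,0,0,-1.7,87],[0,0,45,0,0,0,87],[0,0,45,0,0,0,87],[0,0,45,0,0,0,87],[0,0,25,0,0,0,87],[0,0,9,0,0,0,87],[0,0,0,0,0,0,87],[0,0,0,0,0,0,87]]'
python3 -m creep '[[-10,0,0,0,0,0,87],[-8,0,0,0,0,0,87],[-4,0,0,0,0,0,87],[-3,0,0,0,0,0,87],[-3,0,0,0,0,0,87],[-3,0,0,0,0,0,87],[-3,0,0,0,0,0,87],[-3,0,0,0,0,0,87]]'
python3 -c "
from h import *
status('a2')"
```

```text
clock: 3.2
tool_pos: [0.5627, -0.2193, 0.0371]
orientation: [-0.693, 0.721, -0.001, 0.001]
contact_force: [1.2, 0.7, -0.3]
width: 0.0872
grip_force: 0.0
clock: 4.0
tool_pos: [0.5628, -0.1819, 0.0355]
orientation: [-0.693, 0.721, 0.0, -0.0]
contact_force: [-0.5, -0.3, 0.7]
width: 0.0872
grip_force: 0.1
t 4.0 tcp rest mm [  10.  -197.7] tip z 13.5 tool-y yaw vs rest 181.61 zaxis [-0.  0. -1.] F [-0.5 -0.3  0.7]
roller [ -26.4 -157.4] -5.33 (31.7675838470459, 66.98512268066406) 0.042554933629420776
roller_top [ -27.3 -156.7] -5.33 (31.419204711914062, 66.25054168701172) 0.042554933629420776
```

```bash
python3 -c "
from h import *
f=grab_frame('scene'); g=grab_frame('wrist'); cv2.imwrite('pics/s3.png',np.hstack([f['img'][80:380,180:500],cv2.resize(g['img'],(480,300))]))"
```

```text
(no output)
```

View pics/s3.png

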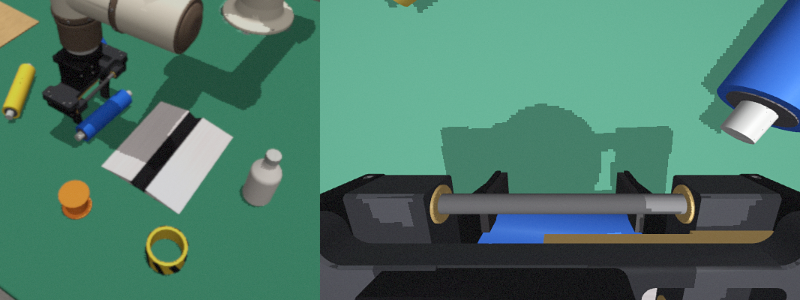

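The scene crop shows the roller at about (105,115), resting on both fingers with the way to the rest clear. I'll measure it from the scene depth from here on.

```bash
cat >> h.py <<'E'
def scene(n):
    p=get_obs(); M=Ro.from_quat(p["orientation"]).as_matrix()
    print("t",p["clock"],"tcp",(RR@(p["tool_pos"][:2]-C)*1000).round(1),"tip z",(p["tool_pos"][2]*1000-22).round(1),"yaw",(np.degrees(np.arctan2(M[1,1],M[0,1])-A)).round(2),"F",p["contact_force"].round(1))
    f=grab_frame("scene"); cv2.imwrite(f"pics/{n}.png",f["img"])
    hsv=cv2.cvtColor(f["img"],cv2.COLOR_BGR2HSV); P=cloud(f)
    m=cv2.inRange(hsv,(105,120,50),(130,255,255))>0
    Q=P.copy(); Q[...,:2]=(P[...,:2]-C)@RR.T; Q*=1000
    m&=(abs(Q[...,0])<130)&(Q[...,1]>-215)&(Q[...,1]<110)&(Q[...,2]<70)&(Q[...,2]>3)
    q=Q[m]
    t=q[q[:,2]>np.percentile(q[:,2],97)-5]
    k=np.polyfit(t[:,0],t[:,1],1)
    lo,hi=np.percentile(q[:,0],[1,99])
    print("N",len(q),"x range",lo.round(1),hi.round(1),"y of top at mid",np.polyval(k,(lo+hi)/2).round(1),"angle",np.degrees(np.arctan(k[0])).round(2),"ztop",np.percentile(q[:,2],98).round(1))
E
python3 -m creep '[[-3,0,0,0,0,0,87],[-3,0,0,0,0,0,87],[-3,0,0,0,0,0,87],[-3,0,0,0,0,0,87],[-3,0,0,0,0,0,87],[-3,0,0,0,0,0,87],[-3,0,0,0,0,0,87],[-3,0,0,0,0,0,87]]'
python3 -c "
from h import *
scene('s4')"
```

```text
clock: 4.95
tool_pos: [0.5638, -0.1578, 0.0356]
orientation: [-0.693, 0.721, 0.0, -0.0]
contact_force: [0.6, 0.2, 0.1]
width: 0.087
grip_force: 0.1
t 4.95 tcp [   9.4 -173.6] tip z 13.6 yaw 181.62 F [0.6 0.2 0.1]
N 1061 x range -56.3 81.8 y of top at mid -135.2 angle -3.66 ztop 39.4
```

```bash
python3 -m creep '[[-4,0,0,0,0,0,87],[-4,0,0,0,0,0,87],[-4,0,0,0,0,0,87],[-4,0,0,0,0,0,87],[-4,0,0,0,0,0,87],[-4,0,0,0,0,0,87],[0,0,0,0,0,0,87],[0,0,0,0,0,0,87]]'
python3 -c "
from h import *
scene('s5')"
```

```text
clock: 5.8
tool_pos: [0.5647, -0.134, 0.0355]
orientation: [-0.693, 0.72, 0.0, -0.0]
contact_force: [1.1, 0.0, 0.7]
width: 0.0869
grip_force: 0.0
t 5.8 tcp [   8.7 -149.7] tip z 13.5 yaw 181.64 F [1.1 0.  0.7]
N 1087 x range -54.2 83.9 y of top at mid -106.2 angle -3.35 ztop 39.5
```

```bash
python3 -m creep '[[0,0,0,0,0,0,87],[0,0,0,0,0,0,87],[0,0,0,0,0,0,87],[0,0,0,0,0,0,87],[0,0,0,0,0,0,87],[0,0,0,0,0,0,87],[0,0,0,0,0,0,87],[0,0,0,0,0,0,87]]' | head -1
python3 -c "
from h import *
scene('s6')"
```

```text
clock: 6.65
t 6.65 tcp [   8.7 -149.9] tip z 13.5 yaw 181.62 F [-0.5  0.7 -0.6]
N 1089 x range -54.1 83.9 y of top at mid -105.4 angle -3.76 ztop 39.4
```

```bash
python3 -m creep '[[-3,0,0,0,0,0,87],[-3,0,0,0,0,0,87],[-3,0,0,0,0,0,87],[-2,0,0,0,0,0,87],[-2,0,0,0,0,0,87],[-2,0,0,0,0,0,87],[-2,0,0,0,0,0,87],[-2,0,0,0,0,0,87]]' | head -1
python3 -c "
from h import *
scene('s7')"
python3 -m creep '[[-2,0,0,0,0,0,87],[-2,0,0,0,0,0,87],[-2,0,0,0,0,0,87],[-2,0,0,0,0,0,87],[-2,0,0,0,0,0,87],[-2,0,0,0,0,0,87],[-2,0,0,0,0,0,87],[0,0,0,0,0,0,87]]' | head -1
python3 -c "
from h import *
scene('s8')"
```

```text
clock: 7.5
t 7.5 tcp [   8.2 -130.8] tip z 13.6 yaw 181.62 F [-0.7 -1.4  0.2]
N 1074 x range -53.1 84.6 y of top at mid -93.2 angle -3.55 ztop 39.5
clock: 8.35
t 8.35 tcp [   7.8 -116.5] tip z 13.5 yaw 181.64 F [-0.5 -1.5  1.2]
N 1109 x range -51.7 85.7 y of top at mid -79.5 angle -3.37 ztop 41.6
```

```bash
python3 -m creep '[[5,0,0,0,0,0,87],[3,-10,0,0,0,0,87],[0,-6,-2,0,0,0,87],[-3,0,0,0,0,0,87],[-4,0,0,0,0,0,87],[-3,0,0,0,0,0,87],[-3,0,0,0,0,0,87],[-3,0,0,0,0,0,87]]' | head -1
python3 -c "
from h import *
scene('s9')"
python3 -m creep '[[-2,0,0,0,0,0,87],[-2,0,0,0,0,0,87],[-2,0,0,0,0,0,87],[-2,0,0,0,0,0,87],[-2,0,0,0,0,0,87],[-2,0,0,0,0,0,87],[0,0,0,0,0,0,87]]' | head -1
python3 -c "
from h import *
scene('s10')"
```

```text
clock: 9.2
t 9.2 tcp [  23.3 -108.3] tip z 15.7 yaw 181.64 F [-0.3 -3.9  1.9]
N 1073 x range -53.6 83.8 y of top at mid -75.4 angle 1.52 ztop 42.5
clock: 9.95
t 9.95 tcp [ 23.2 -96. ] tip z 15.4 yaw 181.63 F [-0.6 -1.5  0.7]
N 1089 x range -53.9 83.3 y of top at mid -63.1 angle 1.7 ztop 44.5
```

View pics/s10.png

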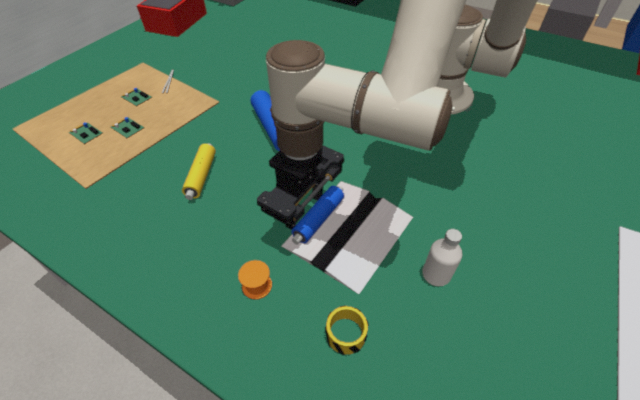

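The picture shows the roller at (320,215), part way up the ramp and square against both fingers. Its skew now matches the tool's, about 1.7°. I'll continue and straighten up.

```bash
python3 -m creep '[[-3,0,0,0,0,0,87],[-3,0,-1,0,0,0,87],[-3,0,0,0,0,0,87],[-3,0,-1,0,0,0,87],[-3,0,0,0,0,0,87],[-3,0,-1,0,0,0.5,87],[-3,0,0,0,0,0.5,87],[-2,0,0,0,0,0.4,87]]' | head -1
python3 -c "
from h import *
scene('s11')"
python3 -m creep '[[-2,0,0,0,0,0.2,87],[-2,0,0,0,0,0,87],[-2,0,0,0,0,0,87],[-2,0,0,0,0,0,87],[-2,0,0,0,0,0,87],[-1.5,0,0,0,0,0,87],[0,0,0,0,0,0,87]]' | head -1
python3 -c "
from h import *
scene('s12')"
```

```text
clock: 10.8
t 10.8 tcp [ 22.5 -73.1] tip z 18.5 yaw 180.21 F [ 0.9 -3.2  2. ]
N 1096 x range -53.2 82.8 y of top at mid -39.2 angle 1.37 ztop 49.1
clock: 11.55
t 11.55 tcp [ 22.7 -61.5] tip z 18.5 yaw 180.02 F [-0.8 -1.7  1.2]
N 1181 x range -53.6 83.1 y of top at mid -28.4 angle 0.55 ztop 51.0
```

```bash
python3 -m creep '[[-1.5,0,0,0,0,0,87],[-1.5,0,0,0,0,0,87],[-1.5,0,0,0,0,0,87],[-1.5,0,0,0,0,0,87],[-1.5,0,0,0,0,0,87],[-1.5,0,0,0,0,0,87],[-1,0,0,0,0,0,87],[0,0,0,0,0,0,87]]' | head -1
python3 -c "
from h import *
scene('s13')"
```

```text
clock: 12.4
t 12.4 tcp [ 22.6 -51.6] tip z 18.5 yaw 180.02 F [ 0.3 -1.8  1.9]
N 1201 x range -55.5 83.2 y of top at mid -18.6 angle 0.19 ztop 52.9
```

```bash
python3 -m creep '[[-1,0,0,0,0,0,87],[-1,0,0,0,0,0,87],[-1,0,0,0,0,0,87],[-1,0,0,0,0,0,87],[-1,0,0,0,0,0,87],[-1,0,0,0,0,0,87],[0,0,0,0,0,0,87],[0,0,0,0,0,0,87]]' | head -1
python3 -c "
from h import *
scene('s14')"
```

```text
clock: 13.25
t 13.25 tcp [ 22.6 -45.8] tip z 18.5 yaw 180.02 F [-0.4  1.   1. ]
N 1158 x range -55.4 83.1 y of top at mid 5.9 angle -0.28 ztop 48.0
```

It has dropped in. I'll back the hand away and lift it.

```bash
python3 -m creep '[[8,0,0,0,0,0,87],[20,0,0,0,0,0,87],[30,0,0,0,0,0,87],[30,0,-10,0,0,0,87],[10,0,-45,0,0,0,87],[0,0,-45,0,0,0,87],[0,0,-45,0,0,0,87],[0,0,-45,0,0,0,87]]' | head -1
python3 -m creep '[[45,0,0,0,0,0,87],[45,0,0,0,0,0,87],[45,0,0,0,0,0,87],[45,0,0,0,0,0,87],[45,0,0,0,0,0,87],[0,0,0,0,0,0,87],[0,0,0,0,0,0,87]]'
python3 -c "
from h import *
scene('s15'); status('a15')"
```

```text
clock: 14.1
clock: 14.8
tool_pos: [0.5631, -0.3549, 0.2298]
orientation: [-0.682, 0.731, 0.001, -0.0]
contact_force: [-0.5, 0.1, 0.4]
width: 0.0875
grip_force: 0.0
t 14.8 tcp [  21.8 -370.3] tip z 207.8 yaw 179.86 F [-0.5  0.1  0.4]
N 1154 x range -55.4 83.0 y of top at mid 3.5 angle 0.27 ztop 46.3
t 14.85 tcp rest mm [  22.2 -369.2] tip z 208.1 tool-y yaw vs rest 179.96 zaxis [-0.001  0.001 -1.   ] F [ 0.8  1.1 -0.2]
roller [15.9  0.7] 0.0 (38.04522705078125, 146.69125366210938) 0.04869629316597553
roller_top [14.4 -0.4] 0.0 (37.628021240234375, 145.0826416015625) 0.04869629316597553
```

View pics/a15.png

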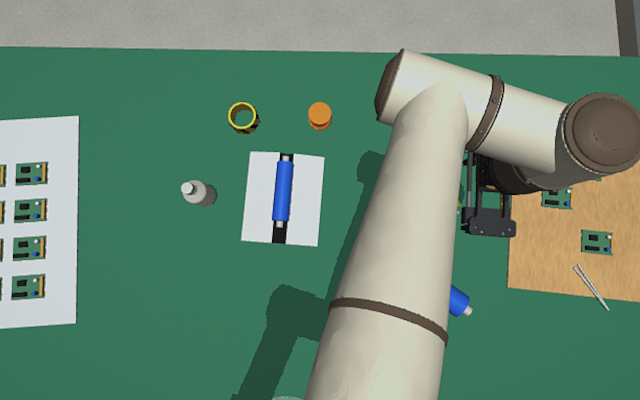

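The roller lies in the valley at (284,190), square to it and about 14 mm off centre along it, inside the 25 mm limit. The bottle, tape and spool have not moved.

```bash
python3 -c "
from workcell import *
print(sign_off())"
```

```text
the job is handed in; nothing more can be done
None
```

I handed the job in at about 15 s: the roller rolled up the ramp and lies seated in the valley, square to it and about 14 mm off centre along it (limit 25 mm). The bottle, tape roll and spool are where they stood, and the hand is clear; the hand-in returned no verdict.

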